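# Snap the four-coin slab shut

### The arm

A 7-joint arm with a two-finger parallel gripper is mounted at the origin on the work surface. World frame = base frame: x ahead of the robot, y to its left, z up, the work surface at z = 0. Lengths are in m, angles in degrees, forces in N, time in s.
With the tool pointing down it reaches from about 0.425 to 0.95 m from the base axis. Payload 4.7 kg.
Tool frame: the origin (TCP) lies on the mounting face of the last link; the fingertips stand 182 mm ahead of it and the grasp point (between the pads) lies 164 mm ahead of it; z points along the fingers, y is the line along which they close (so a half turn about z gives the same grasp; the last joint's range is limited). The gripper opens to 87 mm and grips with 3 to 60 N. Pads are 19 mm wide; open, the fingers measure 117 mm over their backs; the gripper's body (75 mm by 190 mm) begins 51 mm behind the grasp point.
Start: joints at [-65.311, 26.849, -2.785, 87.806, 1.381, 65.374, -4.715], TCP at [0.3, 0.605, 0.405] pointing down, gripper open.
Joint ranges: [-148.3, 148.3], [-19.14, 114.17], [-79.39, 73.82], [5.75, 140.21], [-59.74, 239.74], [12.07, 113.84], [-152.46, 152.46]. Speed limits (degrees/s): [147.25, 147.25, 180, 180, 180, 180, 180].

### API

Orientations are given as a 3x3 rotation matrix whose columns are the frame's x, y, z axes.
In Python, from plant import env, viewer, order gives the robot as it stands.
- The arm moves only by the tool send_rows, never from a script. Its argument "moves" is a list of rows, each a list of 7 numbers: the finger opening in mm, from 0 to 87, then the shift along the world's x, y, z in mm, then the turn, a rotation vector about the world's x, y, z in rad. In form: [[jaw, dx, dy, dz, wx, wy, wz], ...]. A call has 1 to 8 rows; each row is the pose to reach, as a shift and turn from the pose commanded when the call began; what a row does not reach only later rows make up. A row lasts 1/10 s, in which the tool goes at most 50 mm and 8.59 degrees, less where a joint would pass 70% of its speed; a pose out of reach is approached as far as the arm can. A call with a gripper value outside its range is refused whole. The fingers move at their own pace and stop on an object; "force" is the grip in N (left out, the last holds). Time passes only in rows, so rows that repeat a pose let the fingers close. It gives the time, the measured TCP pose, the force, the opening and the grip force at its end, in the units of the state.
- env.sense(): the state, without advancing time (a new reading comes with each control period).
- viewer.grab_frame(name): name is "scene" or "side" or "wrist"; returns a dict with "pixels" (384x512x3 uint8, red, green, blue), "K" (3x3 intrinsics, pixels), "xyz" and "orientation" of the camera in the world. Camera axes: x right, y down, z forward; pixel columns grow to the right and rows downward; lengths in m; the calibration is good to about 2 mm. The wrist camera is an equidistant fisheye: a pixel r from the principal point sees the ray r / f radians off the axis. A picture is of the moment at which its call begins. There is no depth.
- order.job_done(): hands the job in; it is judged then, once.
The state is a dict: "time_s": time; "qpos": joint angles; "joint_velocities": joint speeds; "joint_efforts": joint torques, N m; "tcp_pos": TCP position; "tcp_rot": TCP orientation; "contact_force": force on the tool from outside, world axes, zero at the start; "ft_torque": the same for the moment, N m; "gripper_width": opening from 0.0 (shut) to 1.0 (fully open); "gripper_force": force on a finger pad.
Only numpy, scipy, OpenCV 4.12 (cv2) and the standard library are available. Lean on these libraries where they do the work, as an engineer would, in place of code of your own. Each camera call takes 0.05 s, during which the arm holds its last target. There are 200 camera calls.

### The job

The rim of the big four-coin slab has come unsnapped: with the fingertips, press down its four raised rim sections one after another, right round the slab, until every one clicks shut flush with the corners. Press like a firm thumb rather than hammering; do not lift the slab or push it away from where it lies, and leave everything else on the shelf undisturbed.

Things in the scene. Friction and masses are not known exactly. Their poses are not given: they have to be found in the camera images.
- slab: The big clear acrylic four-coin slab, square, 130 x 130 mm, lying loose and flat (0.4 kg, four coins behind one window), the largest slab here. Origin: centre of its underside; z up; its sides run along its own x and y. Its fixed grey corner posts (24 x 24 mm) top out 18 mm above its underside, the window between the rim sections 15 mm.
- rim_near_top (a point): Centre of the top face of the grey rim section on the slab's own -x side, 53.5 mm out from the slab's centre; moves with the section. The section is a bar 79 mm long (along that side) and 21 mm wide between two corner posts. Open: its top stands 24 mm above the slab's underside, 6 mm proud of the posts; snapped shut: 18 mm, flush with them.
- rim_near (a joint): How far the -x section is pressed down, in m: 0 open, 0.006 fully shut (a hard stop). It slides straight down; it gives way at about 9 N, the resistance falls to nothing at half-way (3 mm), and then it snaps shut by itself and stays; let go before half-way and it springs back up.
- rim_far_top (a point): Centre of the top face of the grey rim section on the slab's own +x side, 53.5 mm out from the slab's centre; moves with the section. The section is a bar 79 mm long (along that side) and 21 mm wide between two corner posts. Open: its top stands 24 mm above the slab's underside, 6 mm proud of the posts; snapped shut: 18 mm, flush with them.
- rim_far (a joint): How far the +x section is pressed down, in m: 0 open, 0.006 fully shut (a hard stop). It slides straight down; it gives way at about 9 N, the resistance falls to nothing at half-way (3 mm), and then it snaps shut by itself and stays; let go before half-way and it springs back up.
- rim_left_top (a point): Centre of the top face of the grey rim section on the slab's own +y side, 53.5 mm out from the slab's centre; moves with the section. The section is a bar 79 mm long (along that side) and 21 mm wide between two corner posts. Open: its top stands 24 mm above the slab's underside, 6 mm proud of the posts; snapped shut: 18 mm, flush with them.
- rim_left (a joint): How far the +y section is pressed down, in m: 0 open, 0.006 fully shut (a hard stop). It slides straight down; it gives way at about 9 N, the resistance falls to nothing at half-way (3 mm), and then it snaps shut by itself and stays; let go before half-way and it springs back up.
- rim_right_top (a point): Centre of the top face of the grey rim section on the slab's own -y side, 53.5 mm out from the slab's centre; moves with the section. The section is a bar 79 mm long (along that side) and 21 mm wide between two corner posts. Open: its top stands 24 mm above the slab's underside, 6 mm proud of the posts; snapped shut: 18 mm, flush with them.
- rim_right (a joint): How far the -y section is pressed down, in m: 0 open, 0.006 fully shut (a hard stop). It slides straight down; it gives way at about 9 N, the resistance falls to nothing at half-way (3 mm), and then it snaps shut by itself and stays; let go before half-way and it springs back up.
- block: Walnut coin holder block 75 x 120 x 28 mm with three coins standing upright in its slots (to 54 mm high), loose bystander. Origin: centre of its underside. It and the big slab may have swapped places.
- slab_a: Small clear one-coin slab, 60 x 85 x 8 mm, loose bystander on the far side. Origin: centre of its underside.
- slab_b: The other small one-coin slab, same size, loose bystander on the left. Origin: centre of its underside.
- weight: Brass coin weight shaped like a small bell, 36 mm across, 49 mm high, loose bystander standing between the places of the big slab and the block. Origin: centre of its underside.
- pen_cup: Tin pen cup 72 mm across, 95 mm high, pens to 150 mm, loose bystander at the far right. Origin: centre of its underside.
- loupe: Round stand loupe, 46 mm across, 30 mm high, loose bystander on the right. Origin: centre of its underside.
- coin_tube: Upright clear coin tube with white cap, 33 mm across, 60 mm high, loose bystander at the near right. Origin: centre of its underside.

How it is judged:
By the outcome, as a careful person would: the job done as asked, in the order asked, and still so for the second after the job is handed in, with the robot touching nothing.
It also fails if it takes over 51 s, if anything falls off the work surface, if the arm or the gripper's body presses on something with over 40 N, if the wrist force passes 120 N, or if a joint passes its speed limit or range.

## Working session

There is one attempt and no reset: what is moved stays moved. The work goes in short steps, Python scripts to look and compute and a tool call to move; the robot and the scene stay as the last step left them, time stands still between calls to the robot, and variables do not carry over. Pictures are saved under pics/ and viewed, at most 10 in all, crops included, and the job is handed in when it is done.

Besides the shell and the picture viewer there is one more tool, called after "Request:" as name(argument=value, ...) on one line, values as JSON. send_rows: Moves the arm, as the interface text tells. Its arguments: {"type":"object","properties":{"moves":{"type":"array","items":{"type":"array","items":{"type":"number"}}},"force":{"type":"number"}},"required":["moves"]}

```bash
mkdir -p pics; ls
python3 - <<'E'
from plant import env,viewer
import cv2,numpy as np
s=env.sense();print(s['time_s'],s['tcp_pos'],np.round(s['tcp_rot'],3).tolist(),s['gripper_width'])
for n in('scene','side'):
    f=viewer.grab_frame(n);cv2.imwrite(f'pics/{n}0.png',f['pixels'][:,:,::-1]);np.savez(f'{n}0.npz',**f);print(n,f['K'].tolist(),f['xyz'],np.round(f['orientation'],3).tolist())
E
```

```text
pics
0.0 [0.29940462 0.60468949 0.40370494] [[-0.896, 0.444, -0.001], [0.444, 0.896, -0.002], [-0.0, -0.002, -1.0]] 1.0030501635529836
scene [[454.5755282502969, 0.0, 255.9699426388962], [0.0, 454.5755282502969, 186.13409848636144], [0.0, 0.0, 1.0]] [1.02544673 0.43869019 1.0549223 ] [[-0.702, 0.608, -0.37], [0.712, 0.59, -0.382], [-0.014, -0.531, -0.847]]
side [[485.3915724008534, 0.0, 265.57282441227557], [0.0, 485.3915724008534, 190.48103187269666], [0.0, 0.0, 1.0]] [ 0.14847223 -1.04940741  0.71069019] [[0.927, -0.203, 0.316], [-0.375, -0.448, 0.812], [-0.024, -0.871, -0.491]]
```

View pics/scene0.png

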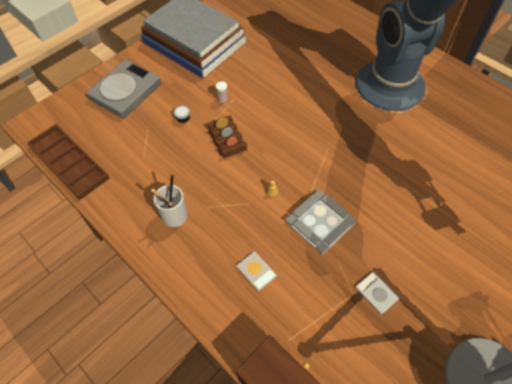

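View pics/side0.png

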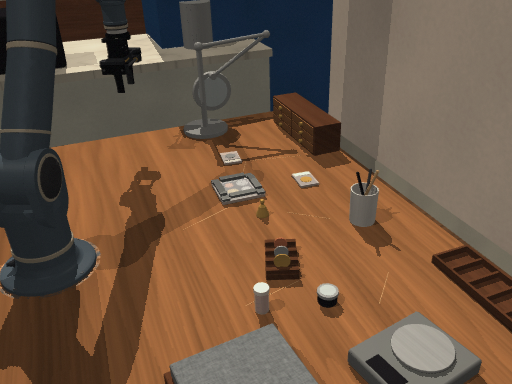

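The scene picture shows the slab around (320,221) with a brass weight at (272,188); in the side view the slab is at (238,188) and the weight at (262,210). Next I mask the grey pixels and measure.

```bash
cat > h.py <<'E'
import numpy as np,cv2
def ray(f,p,z):
    d=f['orientation']@np.linalg.inv(f['K'])@np.array([p[0],p[1],1.]);c=f['xyz'];return c+d*(z-c[2])/d[2]
def proj(f,P):
    q=f['K']@(f['orientation'].T@(np.asarray(P,float)-f['xyz']));return q[:2]/q[2]
E
python3 - <<'E'
from h import *
for n,c in(('scene',(320,221)),('side',(238,188))):
    f=dict(np.load(n+'0.npz'));im=f['pixels'];hsv=cv2.cvtColor(im,cv2.COLOR_RGB2HSV)
    m=(hsv[...,1]<75).astype(np.uint8)
    k=np.zeros_like(m);k[c[1]-45:c[1]+45,c[0]-50:c[0]+50]=1;m*=k
    cs=cv2.findContours(m,0,1)[0];ct=max(cs,key=cv2.contourArea)
    h=cv2.convexHull(ct);q=cv2.approxPolyDP(h,5,True)[:,0]
    print(n,cv2.contourArea(ct),q.tolist())
    for z in(0,.018):print(z,[np.round(ray(f,p,z)[:2],3).tolist() for p in q])
    cr=cv2.resize(im[c[1]-40:c[1]+40,c[0]-60:c[0]+60],None,fx=6,fy=6,interpolation=cv2.INTER_CUBIC);cv2.imwrite(f'pics/{n}c.png',cr[:,:,::-1])
E
```

```text
scene 2301.5 [[317, 191], [355, 220], [322, 253], [286, 221]]
0 [[0.461, 0.093], [0.46, 0.222], [0.591, 0.221], [0.587, 0.095]]
0.018 [[0.471, 0.099], [0.469, 0.226], [0.598, 0.224], [0.595, 0.101]]
side 1121.5 [[264, 191], [223, 204], [211, 180], [250, 173]]
0 [[0.6, 0.124], [0.465, 0.103], [0.475, 0.257], [0.602, 0.251]]
0.018 [[0.588, 0.095], [0.457, 0.074], [0.467, 0.224], [0.591, 0.218]]
```

View pics/scenec.png

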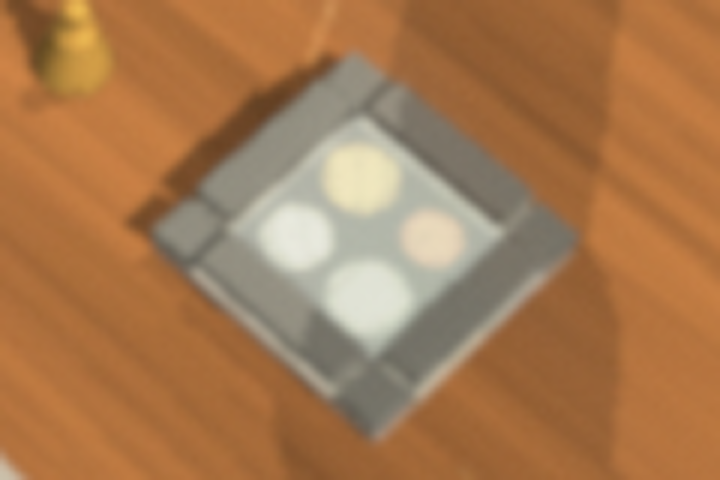

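The crop shows all four sections raised; the slab's top corners are at about (318,190), (357,221), (322,252) and (285,220). Both views agree: centre about (0.53, 0.16), sides about 130 mm, yaw near 0. I'll move above it with the fingers closed and look with the wrist camera.

Request:
send_rows(moves=[[0, 30, -55, 0, 0, 0, 0.06], [0, 58, -110, -5, 0, 0, 0.12], [0, 87, -165, -10, 0, 0, 0.18], [0, 117, -220, -15, 0, 0, 0.24], [0, 146, -276, -20, 0, 0, 0.3], [0, 175, -330, -25, 0, 0, 0.36], [0, 205, -388, -30, 0, 0, 0.42], [0, 234, -443, -34, 0, 0, 0.46]])

```text
time_s: 0.9
tcp_pos: [0.4865, 0.2502, 0.3778]
tcp_rot: [[-1.0, -0.002, -0.0], [-0.002, 1.0, -0.0], [0.0, -0.0, -1.0]]
contact_force: [0.7, 0.6, 0.8]
gripper_width: 0.353
gripper_force: 0.0
```

Request:
send_rows(moves=[[0, 0, 0, 0, 0, 0, 0], [0, 0, 0, 0, 0, 0, 0], [0, 0, 0, 0, 0, 0, 0], [0, 0, 0, 0, 0, 0, 0]])

```text
time_s: 1.3
tcp_pos: [0.4851, 0.254, 0.3782]
tcp_rot: [[-1.0, -0.004, -0.0], [-0.004, 1.0, 0.001], [0.0, 0.001, -1.0]]
contact_force: [-0.1, -0.8, 0.5]
gripper_width: 0.032
gripper_force: 0.0
```

Run:
```python
from plant import env,viewer
import cv2,numpy as np
s=env.sense();print(s)
f=viewer.grab_frame('wrist');cv2.imwrite('pics/w0.png',f['pixels'][:,:,::-1]);np.savez('wrist0.npz',**f);print(f['K'].tolist(),f['xyz'],np.round(f['orientation'],3).tolist())
```

```text
{'time_s': 1.3, 'qpos': array([-31.27886267,  16.50944198,  -0.9300288 , 107.08131054,
         0.2622678 ,  56.41240859,  57.88532217]), 'joint_velocities': array([-0.1894137 ,  0.05384062,  0.19865924,  0.0160008 ,  0.11262742,
       -0.00186716,  0.04350557]), 'joint_efforts': array([ 4.73349988e-01, -3.87086821e+01,  4.63701356e-01, -2.15744233e+01,
        1.96636654e-02,  8.90100491e-02, -2.90550553e-03]), 'tcp_pos': array([0.48513871, 0.25400577, 0.37816505]), 'tcp_rot': array([[-9.99993753e-01, -3.50745614e-03, -4.37836190e-04],
       [-3.50774857e-03,  9.99993624e-01,  6.68925293e-04],
       [ 4.35487172e-04,  6.70456933e-04, -9.99999680e-01]]), 'contact_force': array([-0.12331902, -0.76102054,  0.46182168]), 'ft_torque': array([0.01383521, 0.03292709, 0.08407812]), 'gripper_force': 0.0, 'gripper_width': 0.03214444090726661}
[[297.3186396354542, 0.0, 252.41812164200275], [0.0, 297.3186396354542, 188.03193770730107], [0.0, 0.0, 1.0]] [0.40735732 0.25268796 0.35816218] [[-0.003, 0.96, 0.28], [1.0, 0.002, 0.002], [0.001, 0.28, -0.96]]
```

View pics/w0.png

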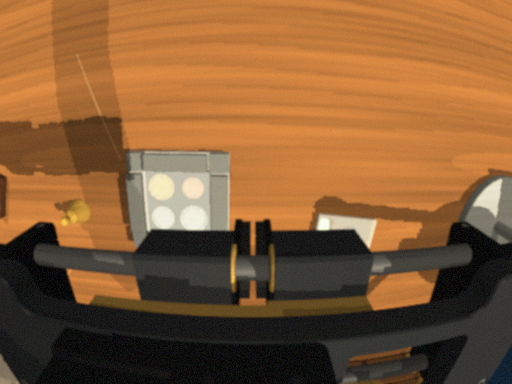

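The wrist view shows the slab's near half (near edge at row 152, columns 128–230), with the gripper hiding the rest. I'll shift so the whole slab is clear.

Request:
send_rows(moves=[[0, 25, -23, 0, 0, 0, 0], [0, 50, -46, 0, 0, 0, 0], [0, 75, -70, 0, 0, 0, 0], [0, 100, -92, 0, 0, 0, 0], [0, 100, -92, 0, 0, 0, 0], [0, 100, -92, 0, 0, 0, 0]])

```text
time_s: 1.95
tcp_pos: [0.586, 0.1608, 0.3778]
tcp_rot: [[-1.0, -0.0, -0.001], [-0.0, 1.0, 0.0], [0.001, 0.0, -1.0]]
contact_force: [-0.3, 0.9, 0.0]
gripper_width: 0.008
gripper_force: 0.0
```

```bash
cat >> h.py <<'E'
def fray(f,p,z):
    K=f['K'];v=(np.asarray(p,float)-K[:2,2])/K[0,0];r=np.hypot(*v)+1e-9
    d=f['orientation']@np.array([*(v/r*np.sin(r)),np.cos(r)]);c=f['xyz'];return (c+d*(z-c[2])/d[2])[:2]
E
python3 - <<'E'
from plant import env,viewer
from h import *
s=env.sense();print(s['time_s'],s['tcp_pos'],np.round(s['tcp_rot'],3).tolist())
f=viewer.grab_frame('wrist');im=f['pixels'];print(f['xyz'])
np.savez('wrist1.npz',**f)
hsv=cv2.cvtColor(im,cv2.COLOR_RGB2HSV)
m=(hsv[...,1]<75).astype(np.uint8);m[232:]=0
m=cv2.morphologyEx(m,cv2.MORPH_OPEN,np.ones((3,3)))
for c in cv2.findContours(m,0,1)[0]:
    if cv2.contourArea(c)>800: print(cv2.boundingRect(c),cv2.approxPolyDP(cv2.convexHull(c),4,True)[:,0].tolist(), [[np.round(fray(f,p,z),4).tolist() for p in cv2.approxPolyDP(cv2.convexHull(c),4,True)[:,0]] for z in (0,.018)])
cr=cv2.resize(im[100:300,150:350],None,fx=3,fy=3,interpolation=cv2.INTER_CUBIC)
cv2.imwrite('pics/w1.png',cr[:,:,::-1])
E
```

```text
1.95 [0.58599194 0.1608379  0.37784019] [[-1.0, -0.0, -0.001], [-0.0, 1.0, 0.0], [0.001, 0.0, -1.0]]
[0.50819385 0.15975145 0.35790347]
(384, 139, 58, 50) [[393, 139], [441, 149], [433, 188], [384, 181]] [[[0.5462, 0.343], [0.5557, 0.4244], [0.6127, 0.4191], [0.6029, 0.3354]], [[0.5442, 0.3338], [0.5533, 0.4111], [0.6074, 0.406], [0.5981, 0.3265]]]
(195, 65, 115, 112) [[197, 66], [309, 69], [303, 176], [197, 173]] [[[0.4609, 0.0938], [0.4646, 0.2275], [0.5969, 0.2232], [0.5929, 0.0906]], [[0.4633, 0.0972], [0.4668, 0.2241], [0.5924, 0.22], [0.5887, 0.094]]]
```

View pics/w1.png

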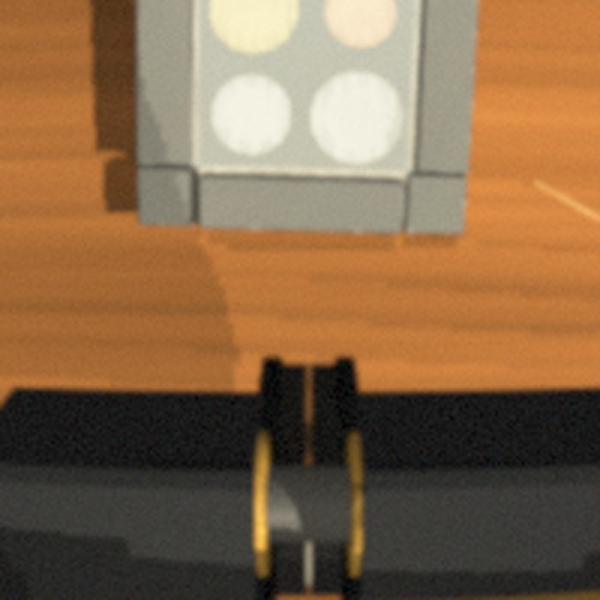

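The wrist picture confirms a clear view of the far section: crop columns 200–408, rows 175–232. Wrist corner rays put the centre at (0.529, 0.159) and the yaw at about −0.03 rad, with sides of about 127–132 mm. The section targets are:

| Section | x | y |
|---|---|---|
| far | 0.5825 | 0.1574 |
| left | 0.5306 | 0.2125 |
| near | 0.4755 | 0.1606 |
| right | 0.5274 | 0.1055 |

Far comes first, since the tool is already over it.

Request:
send_rows(moves=[[0, -3.5, -3.4, -30, 0, 0, -0.03], [0, -3.5, -3.4, -65, 0, 0, -0.03], [0, -3.5, -3.4, -100, 0, 0, -0.03], [0, -3.5, -3.4, -130, 0, 0, -0.03], [0, -3.5, -3.4, -150, 0, 0, -0.03], [0, -3.5, -3.4, -160, 0, 0, -0.03], [0, -3.5, -3.4, -165, 0, 0, -0.03], [0, -3.5, -3.4, -165, 0, 0, -0.03]])

```text
time_s: 2.8
tcp_pos: [0.5823, 0.1577, 0.2134]
tcp_rot: [[-1.0, 0.028, 0.0], [0.028, 1.0, 0.0], [-0.0, 0.0, -1.0]]
contact_force: [0.3, -0.5, 0.5]
gripper_width: 0.005
gripper_force: 0.0
```

Request:
send_rows(moves=[[0, 0, 0, -2, 0, 0, 0], [0, 0, 0, -4, 0, 0, 0], [0, 0, 0, -5, 0, 0, 0], [0, 0, 0, -6, 0, 0, 0], [0, 0, 0, -7, 0, 0, 0], [0, 0, 0, -7, 0, 0, 0]])

```text
time_s: 3.4
tcp_pos: [0.5827, 0.1568, 0.2067]
tcp_rot: [[-1.0, 0.03, 0.0], [0.03, 1.0, 0.0], [-0.0, 0.0, -1.0]]
contact_force: [-1.2, -0.0, 4.0]
gripper_width: 0.007
gripper_force: 1.9
```

Contact at 0.2067, as expected (24 mm + 182 mm). Pressing on slowly.

Request:
send_rows(moves=[[0, 0, 0, -0.7, 0, 0, 0], [0, 0, 0, -1.4, 0, 0, 0], [0, 0, 0, -2.1, 0, 0, 0], [0, 0, 0, -2.8, 0, 0, 0], [0, 0, 0, -3.5, 0, 0, 0], [0, 0, 0, -4.2, 0, 0, 0], [0, 0, 0, -4.9, 0, 0, 0], [0, 0, 0, -5.5, 0, 0, 0]])

```text
time_s: 4.2
tcp_pos: [0.5826, 0.1568, 0.2011]
tcp_rot: [[-1.0, 0.03, 0.001], [0.03, 1.0, 0.0], [-0.001, 0.0, -1.0]]
contact_force: [-0.1, -0.2, 0.5]
gripper_width: 0.005
gripper_force: 0.5
```

Request:
send_rows(moves=[[0, 0, 0, -0.6, 0, 0, 0], [0, 0, 0, -1.2, 0, 0, 0], [0, 0, 0, -1.8, 0, 0, 0], [0, 0, 0, -1.8, 0, 0, 0]])

```text
time_s: 4.6
tcp_pos: [0.5828, 0.1569, 0.2005]
tcp_rot: [[-1.0, 0.03, 0.0], [0.03, 1.0, 0.0], [-0.0, 0.0, -1.0]]
contact_force: [-4.1, -1.1, 14.5]
gripper_width: 0.005
gripper_force: 6.9
```

The far section hit its stop at 0.2005 with 14.5 N, so it is shut. Lifting off, turning −90° and going to the left section.

Request:
send_rows(moves=[[0, 0, 0, 5, 0, 0, 0], [0, 0, 0, 20, 0, 0, 0], [0, 0, 0, 40, 0, 0, -0.1], [0, -10, 11, 40, 0, 0, -0.23], [0, -20, 22, 40, 0, 0, -0.36], [0, -30, 33, 40, 0, 0, -0.5], [0, -42, 45, 40, 0, 0, -0.64], [0, -52, 55, 40, 0, 0, -0.78]])

```text
time_s: 5.4
tcp_pos: [0.53, 0.2126, 0.2394]
tcp_rot: [[-0.686, 0.728, 0.0], [0.728, 0.686, 0.001], [0.0, 0.001, -1.0]]
contact_force: [-0.6, -0.4, 0.1]
gripper_width: 0.003
gripper_force: 0.0
```

Request:
send_rows(moves=[[0, 0, 0, 0, 0, 0, -0.14], [0, 0, 0, 0, 0, 0, -0.28], [0, 0, 0, 0, 0, 0, -0.42], [0, 0, 0, 0, 0, 0, -0.56], [0, 0, 0, 0, 0, 0, -0.7], [0, 0, 0, 0, 0, 0, -0.79], [0, 0, 0, 0, 0, 0, -0.79], [0, 0, 0, 0, 0, 0, -0.79]])

```text
time_s: 6.2
tcp_pos: [0.5305, 0.2121, 0.2391]
tcp_rot: [[0.027, 1.0, 0.0], [1.0, -0.027, 0.0], [0.0, 0.0, -1.0]]
contact_force: [0.5, 0.7, 0.2]
gripper_width: 0.006
gripper_force: 0.0
```

Run:
```python
from plant import env,viewer
from h import *
s=env.sense();print(s['time_s'],s['tcp_pos'],np.round(s['tcp_rot'],3).tolist(),s['qpos'])
f=viewer.grab_frame('side');im=f['pixels'];g=viewer.grab_frame('wrist')['pixels']
a=cv2.resize(im[150:230,190:290],(400,320),interpolation=cv2.INTER_CUBIC);b=cv2.resize(g,(400,300))
cv2.imwrite('pics/c2.png',np.vstack([a,b])[:600,:,::-1])
```

```text
6.2 [0.53050117 0.21207032 0.23914314] [[0.027, 1.0, 0.0], [1.0, -0.027, 0.0], [0.0, 0.0, -1.0]] [-45.35622011  30.41977146  25.69044046 111.80558727 -19.20117208
  41.91553346  -9.82480368]
```

View pics/c2.png

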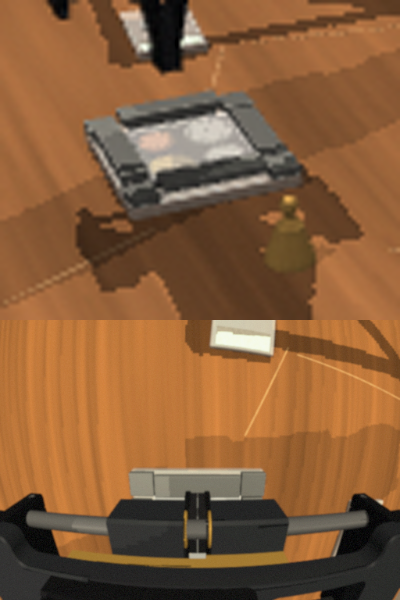

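The side view shows the far section now flush; left, near and right are still up. The tips hover centred over the left section. Same press here: down 31 mm, then slowly to −40 mm.

Request:
send_rows(moves=[[0, 0, 0.4, -12, 0, 0, 0], [0, 0, 0.4, -22, 0, 0, 0], [0, 0, 0.4, -28, 0, 0, 0], [0, 0, 0.4, -31, 0, 0, 0], [0, 0, 0.4, -32, 0, 0, 0], [0, 0, 0.4, -32.7, 0, 0, 0], [0, 0, 0.4, -33.4, 0, 0, 0], [0, 0, 0.4, -34.1, 0, 0, 0]])

```text
time_s: 7.1
tcp_pos: [0.5303, 0.2118, 0.2059]
tcp_rot: [[0.029, 1.0, -0.002], [1.0, -0.029, 0.0], [0.0, -0.002, -1.0]]
contact_force: [-5.3, -1.8, 15.4]
gripper_width: 0.001
gripper_force: 7.7
```

Request:
send_rows(moves=[[0, 0, 0, -0.7, 0, 0, 0], [0, 0, 0, -1.4, 0, 0, 0], [0, 0, 0, -2.1, 0, 0, 0], [0, 0, 0, -2.8, 0, 0, 0], [0, 0, 0, -3.5, 0, 0, 0], [0, 0, 0, -4.2, 0, 0, 0], [0, 0, 0, -4.9, 0, 0, 0], [0, 0, 0, -5.5, 0, 0, 0]])

```text
time_s: 7.9
tcp_pos: [0.5309, 0.2122, 0.2005]
tcp_rot: [[0.029, 1.0, -0.0], [1.0, -0.029, 0.001], [0.001, -0.0, -1.0]]
contact_force: [-4.0, -1.1, 16.1]
gripper_width: 0.006
gripper_force: 8.0
```

Request:
send_rows(moves=[[0, 0, 0, -0.4, 0, 0, 0], [0, 0, 0, -0.4, 0, 0, 0]])

```text
time_s: 8.1
tcp_pos: [0.5309, 0.2121, 0.2005]
tcp_rot: [[0.029, 1.0, -0.0], [1.0, -0.029, 0.001], [0.001, -0.0, -1.0]]
contact_force: [-4.1, -0.6, 15.9]
gripper_width: 0.005
gripper_force: 7.6
```

Left is shut, at the same height (0.2005). Next is near, turning back +90°.

Request:
send_rows(moves=[[0, 0, 0, 5, 0, 0, 0], [0, 0, 0, 20, 0, 0, 0], [0, 0, 0, 40, 0, 0, 0.1], [0, -11, -10, 40, 0, 0, 0.23], [0, -22, -20, 40, 0, 0, 0.36], [0, -33, -30, 40, 0, 0, 0.5], [0, -45, -42, 40, 0, 0, 0.64], [0, -55, -52, 40, 0, 0, 0.78]])

```text
time_s: 8.9
tcp_pos: [0.4751, 0.1596, 0.2395]
tcp_rot: [[-0.686, 0.727, 0.001], [0.727, 0.686, -0.0], [-0.0, 0.0, -1.0]]
contact_force: [1.0, 0.0, -0.4]
gripper_width: 0.009
gripper_force: 0.0
```

Request:
send_rows(moves=[[0, 0, 0, 0, 0, 0, 0.14], [0, 0, 0, 0, 0, 0, 0.28], [0, 0, 0, 0, 0, 0, 0.42], [0, 0, 0, 0, 0, 0, 0.56], [0, 0, 0, 0, 0, 0, 0.7], [0, 0, 0, 0, 0, 0, 0.79], [0, 0, 0, 0, 0, 0, 0.79], [0, 0, 0, 0, 0, 0, 0.79]])

```text
time_s: 9.7
tcp_pos: [0.4757, 0.1601, 0.2392]
tcp_rot: [[-0.999, 0.032, 0.001], [0.032, 0.999, 0.0], [-0.001, 0.0, -1.0]]
contact_force: [-0.8, 0.2, 0.1]
gripper_width: 0.005
gripper_force: 0.0
```

Run:
```python
from plant import env,viewer
from h import *
s=env.sense();print(s['time_s'],s['tcp_pos'],np.round(s['tcp_rot'],3).tolist(),s['qpos'])
o=[]
for n,(u,v) in(('side',(240,190)),('scene',(320,221))):
    im=viewer.grab_frame(n)['pixels']
    o.append(cv2.resize(im[v-40:v+40,u-55:u+55],(396,288),interpolation=cv2.INTER_CUBIC))
cv2.imwrite('pics/c3.png',np.hstack(o)[:,:,::-1])
```

```text
9.7 [0.47570853 0.16007961 0.23923416] [[-0.999, 0.032, 0.001], [0.032, 0.999, 0.0], [-0.001, 0.0, -1.0]] [-25.46853471  23.47942533   2.53231392 119.89710256  -1.67484835
  36.6251752   66.36022108]
```

View pics/c3.png

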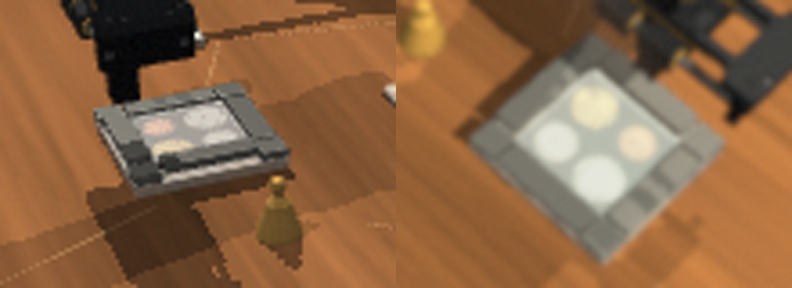

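The far and left sections are flush, the slab hasn't moved, and the tips hover over the near section. Pressing.

Request:
send_rows(moves=[[0, 0, 0.4, -12, 0, 0, 0], [0, 0, 0.4, -22, 0, 0, 0], [0, 0, 0.4, -28, 0, 0, 0], [0, 0, 0.4, -31, 0, 0, 0], [0, 0, 0.4, -32, 0, 0, 0], [0, 0, 0.4, -32.7, 0, 0, 0], [0, 0, 0.4, -33.4, 0, 0, 0], [0, 0, 0.4, -34.1, 0, 0, 0]])

```text
time_s: 10.6
tcp_pos: [0.4751, 0.1605, 0.2057]
tcp_rot: [[-1.0, 0.03, -0.002], [0.03, 1.0, -0.0], [0.002, -0.001, -1.0]]
contact_force: [-4.9, -1.7, 16.8]
gripper_width: 0.008
gripper_force: 8.1
```

Request:
send_rows(moves=[[0, 0, 0, -0.7, 0, 0, 0], [0, 0, 0, -1.4, 0, 0, 0], [0, 0, 0, -2.1, 0, 0, 0], [0, 0, 0, -2.8, 0, 0, 0], [0, 0, 0, -3.5, 0, 0, 0], [0, 0, 0, -4.2, 0, 0, 0], [0, 0, 0, -4.9, 0, 0, 0], [0, 0, 0, -5.5, 0, 0, 0]])

```text
time_s: 11.4
tcp_pos: [0.4758, 0.1607, 0.2004]
tcp_rot: [[-1.0, 0.03, -0.0], [0.03, 1.0, 0.0], [0.0, 0.0, -1.0]]
contact_force: [-5.3, -1.9, 19.3]
gripper_width: 0.007
gripper_force: 9.5
```

Request:
send_rows(moves=[[0, 0, 0, -0.4, 0, 0, 0], [0, 0, 0, -0.4, 0, 0, 0]])

```text
time_s: 11.6
tcp_pos: [0.4758, 0.1607, 0.2004]
tcp_rot: [[-1.0, 0.03, -0.0], [0.03, 1.0, 0.0], [0.0, 0.0, -1.0]]
contact_force: [-3.3, -2.1, 18.5]
gripper_width: 0.005
gripper_force: 9.1
```

Near is shut. On to right: +52, −55 mm, turn −90°.

Request:
send_rows(moves=[[0, 0, 0, 5, 0, 0, 0], [0, 0, 0, 20, 0, 0, 0], [0, 0, 0, 40, 0, 0, -0.1], [0, 10, -11, 40, 0, 0, -0.23], [0, 20, -22, 40, 0, 0, -0.36], [0, 30, -33, 40, 0, 0, -0.5], [0, 42, -45, 40, 0, 0, -0.64], [0, 52, -55, 40, 0, 0, -0.78]])

```text
time_s: 12.4
tcp_pos: [0.5281, 0.105, 0.2387]
tcp_rot: [[-0.685, 0.728, 0.0], [0.728, 0.685, -0.0], [-0.0, 0.0, -1.0]]
contact_force: [0.5, 0.1, -0.9]
gripper_width: 0.006
gripper_force: 0.0
```

Request:
send_rows(moves=[[0, 0, 0, 0, 0, 0, -0.14], [0, 0, 0, 0, 0, 0, -0.28], [0, 0, 0, 0, 0, 0, -0.42], [0, 0, 0, 0, 0, 0, -0.56], [0, 0, 0, 0, 0, 0, -0.7], [0, 0, 0, 0, 0, 0, -0.79], [0, 0, 0, 0, 0, 0, -0.79], [0, 0, 0, 0, 0, 0, -0.79]])

```text
time_s: 13.2
tcp_pos: [0.5275, 0.1058, 0.2387]
tcp_rot: [[0.027, 1.0, -0.0], [1.0, -0.027, -0.0], [-0.0, -0.0, -1.0]]
contact_force: [0.1, 1.2, 0.1]
gripper_width: 0.007
gripper_force: 0.0
```

Request:
send_rows(moves=[[0, 0, 0, -12, 0, 0, 0], [0, 0, 0, -22, 0, 0, 0], [0, 0, 0, -28, 0, 0, 0], [0, 0, 0, -31, 0, 0, 0], [0, 0, 0, -32, 0, 0, 0], [0, 0, 0, -32.7, 0, 0, 0], [0, 0, 0, -33.4, 0, 0, 0], [0, 0, 0, -34.1, 0, 0, 0]])

```text
time_s: 14.0
tcp_pos: [0.5272, 0.1052, 0.2059]
tcp_rot: [[0.029, 1.0, -0.002], [1.0, -0.029, 0.001], [0.001, -0.002, -1.0]]
contact_force: [-5.0, -0.4, 15.4]
gripper_width: 0.003
gripper_force: 7.6
```

Request:
send_rows(moves=[[0, 0, 0, -0.7, 0, 0, 0], [0, 0, 0, -1.4, 0, 0, 0], [0, 0, 0, -2.1, 0, 0, 0], [0, 0, 0, -2.8, 0, 0, 0], [0, 0, 0, -3.5, 0, 0, 0], [0, 0, 0, -4.2, 0, 0, 0], [0, 0, 0, -4.9, 0, 0, 0], [0, 0, 0, -5.5, 0, 0, 0]])

```text
time_s: 14.8
tcp_pos: [0.5279, 0.1055, 0.2004]
tcp_rot: [[0.029, 1.0, -0.0], [1.0, -0.029, 0.001], [0.001, -0.0, -1.0]]
contact_force: [-4.5, -0.5, 17.6]
gripper_width: 0.002
gripper_force: 8.9
```

Request:
send_rows(moves=[[0, 0, 0, -0.4, 0, 0, 0], [0, 0, 0, -0.4, 0, 0, 0]])

```text
time_s: 15.0
tcp_pos: [0.5279, 0.1054, 0.2005]
tcp_rot: [[0.029, 1.0, -0.0], [1.0, -0.029, 0.001], [0.001, -0.0, -1.0]]
contact_force: [-4.9, -1.1, 16.5]
gripper_width: 0.004
gripper_force: 8.2
```

Right is shut too. I'll back off upwards and check.

Request:
send_rows(moves=[[0, 0, 0, 5, 0, 0, 0], [0, 0, 0, 25, 0, 0, 0], [0, 0, 0, 60, 0, 0, 0], [0, 0, 0, 100, 0, 0, 0], [0, 0, 0, 140, 0, 0, 0], [0, 0, 0, 170, 0, 0, 0], [0, 0, 0, 170, 0, 0, 0], [0, 0, 0, 170, 0, 0, 0]])

```text
time_s: 15.8
tcp_pos: [0.5274, 0.1057, 0.3691]
tcp_rot: [[0.029, 1.0, 0.001], [1.0, -0.029, 0.001], [0.001, 0.001, -1.0]]
contact_force: [-0.3, -0.1, -0.4]
gripper_width: 0.006
gripper_force: 0.0
```

Run:
```python
from plant import env,viewer
from h import *
print(env.sense()['time_s'],env.sense()['tcp_pos'])
o=[]
for n,(u,v) in(('side',(240,190)),('scene',(320,221))):
    f=viewer.grab_frame(n);im=f['pixels'];np.savez(n+'9.npz',**f)
    o.append(cv2.resize(im[v-40:v+40,u-55:u+55],(396,288),interpolation=cv2.INTER_CUBIC))
cv2.imwrite('pics/c4.png',np.hstack(o)[:,:,::-1])
```

```text
15.8 [0.52744275 0.10572999 0.36907639]
```

View pics/c4.png

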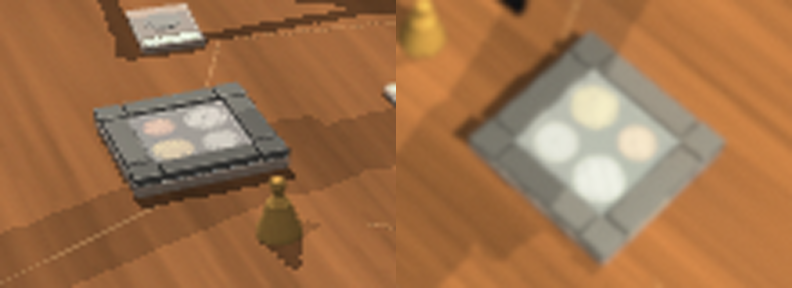

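Both views show all four sections flush with the corner posts. The slab and the weight are where they were, and the tool is clear.

```bash
python3 -c "
from plant import order
print(order.job_done())"
```

```text
the job is handed in; nothing more can be done
None
```

All four rim sections are pressed shut and look flush with the corner posts (order: far, left, near, right); the slab and the weight beside it show no movement in the final pictures, and the job was handed in at about 16 s.

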